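# Uncover and shut the tagged valve in the valve box

### The arm

A 6-joint arm with a two-finger parallel gripper is mounted at the origin on a cart in front of the work surface, level with it; the furniture and walls round the work are solid. World frame = base frame: x ahead of the robot, y to its left, z up, the work surface at z = 0. Lengths are in m, angles in degrees, forces in N, time in s.
With the tool pointing down it reaches from about 0.275 to 0.825 m from the base axis. Payload 5.2 kg.
Tool frame: the origin (TCP) lies between the finger pads; the fingertips stand 8 mm ahead of it and the grasp point (between the pads) lies 11 mm behind it; z points along the fingers, y is the line along which they close (so a half turn about z gives the same grasp; the last joint's range is limited). The gripper opens to 93 mm and grips with 3 to 60 N. Pads are 15 mm wide; open, the fingers measure 128 mm over their backs; the gripper's body (75 mm by 188 mm) begins 65 mm behind the grasp point.
Start: joints at [60.516, 14.817, 87.949, -0, 77.235, -11.62], TCP at [0.169, 0.523, 0.227] pointing down, gripper open.
Joint ranges: [-179.93, 179.93], [-52.35, 119.4], [10.71, 147.94], [-69.91, 249.91], [12.55, 155.21], [-178.61, 178.61]. Speed limits (degrees/s): [147.25, 147.25, 180, 180, 180, 180].

### API

Orientations are given as [roll, pitch, yaw] about the fixed x, y, z axes, in that order (R = Rz(yaw) Ry(pitch) Rx(roll)).
In Python, from workcell import env gives the robot as it stands.
- The arm moves only by the tool servo_tool, never from a script. Its argument "increments" is text: rows parted by semicolons, each of 6 numbers parted by spaces: the shift along the tool's x, y, z in m, then the turn, a rotation vector about the tool's x, y, z in rad. In form: x y z ax ay az; .... A call has 1 to 5 rows; each row is the pose to reach, as a shift and turn from the pose commanded when the call began, along the tool's axes at that moment; what a row does not reach only later rows make up. A row lasts 1/10 s, in which the tool goes at most 50 mm and 8.59 degrees, less where a joint would pass 70% of its speed; a pose out of reach is approached as far as the arm can. A call with a gripper value outside its range is refused whole. "hand" is the opening in per cent of the stroke, from 0 (shut) to 100 (fully open), set as the call begins (left out, the last holds). The fingers move at their own pace and stop on an object; "grip_force" is the grip in N (left out, the last holds). Time passes only in rows, so rows that repeat a pose let the fingers close. It gives the time, the measured TCP pose, the force and the opening at its end, in the units of the state.
- env.get_state(): the state, without advancing time (a new reading comes with each control period).
- env.capture(name): name is "scene" or "top"; returns the picture (480x640x3 uint8, red, green, blue); there is no depth.
- env.camera_model(name): a dict with "fx", "fy", "cx", "cy" (pixels), "world_from_camera" (4x4, takes a point from camera to world coordinates). Camera axes: x right, y down, z forward; pixel columns grow to the right and rows downward; lengths in m; the calibration is good to about 2 mm. A picture is of the moment at which its call begins. camera_model takes no time and is no camera call.
- env.finish_job(): hands the job in, once; it reports no verdict.
The state is a dict: "clock": time; "joints": joint angles; "qvel": joint speeds; "joint_efforts": joint torques, N m; "tcp_pos": TCP position; "orientation": TCP orientation; "contact_force": force on the tool from outside, world axes, zero at the start; "wrist_torque": the same for the moment, N m; "opening": finger opening in m.
Only numpy, scipy, OpenCV 4.12 (cv2) and the standard library are available. Lean on these libraries where they do the work, as an engineer would, in place of code of your own. Each camera call takes 0.05 s, during which the arm holds its last target. There are 200 camera calls.

### The job

Slide the flat white cover of the grey valve box on the bench along its rails to the closed left end of the box, all the way to the end stop and without lifting it, so that the two valves under it are laid open. Then push the handle of the valve that carries a round metal tag a quarter turn anticlockwise (seen from above) until it is shut, square across its pipe. Do it all by pushing with the fingertips; do not lift anything. The other valve's handle stays as it is, and the reagent bottle, dropper bottle and sample vial round the box stay where they stand.

Things in the scene. Friction and masses are not known exactly. Their poses are not given: they have to be found in the camera images.
- valve_box: Grey plastic valve box fixed to the bench, 184 (x) x 468 (y) x 100 mm. Origin: centre of its underside; x points away from the robot across the box, y left along it (yaw varies). Right half: open bay with two valves; left half (y above -2 mm): closed by a deck where the cover parks. Wall tops at z 90 mm are the rails; lips beside them and stops at both ends (y +-228 mm) rise to z 100 mm.
- bay (a point): Centre of the bay's floor, on the box at x 0, y -114, z 6 mm. Inside, the bay measures 156 (x) x 224 (y) mm. The valves' handle axes stand 50 mm left and 50 mm right of this point (box y -64 and -164 mm); which valve stands where varies.
- cover: Loose flat white plastic cover, 170 (x) x 224 (y) x 5 mm, about 0.35 kg, on the box's rails with 2 mm play at each side; hides the bay at the start. Origin: centre of its underside (z 90 mm); axes as the box's. It slides along the box's y from about -116 mm (right stop, bay covered) to +116 mm (left stop, bay open).
- cover_rib (a point): Middle of the top of the cover's upright push rib: 90 mm long in x, 14 mm thick in y, standing 17 mm above the cover's plate (top at z 112 mm on the box), 70 mm right of the cover's middle. Pushed to the left here, the cover slides with 1 to 3 N.
- tagged: The valve to shut: dark grey ball valve, 54 mm wide, 132 mm long, fixed, pipe across the box. Origin: on the handle's axis at the valve's underside (bay floor); y axis along the pipe, to the box's front (robot) side; z up. Valve body's top 53 mm, handle 64 to 73 mm above the origin, a 22 mm hub between. A round metal tag, 28 mm diameter, 4 mm thick, lies on the middle of the handle and marks it.
- tagged_lever (a joint): Angle of the tagged valve's handle: 0 = along its pipe (open), 1.57 = square across it (shut, stop); grows anticlockwise seen from above. Stays where it is left; turns with about 0.025 N m.
- tagged_end (a point): Point in the front arm of the tagged handle (the arm that points to the front of the box, to the robot, when open), 42 mm from the axis, at half the bar's height (68 mm above the valve's origin). This arm is 55 mm long; from 16 mm out it is 16 mm wide and 9 mm thick, round-ended. The rear arm: 30 mm long, 12 mm wide, 6 mm thick. The point travels to the right as the handle is shut.
- plain: The other valve, the same in all but the tag (none), to be left as it is. Frame as the tagged valve's.
- plain_lever (a joint): Angle of the other valve's handle, as for the tagged one.
- plain_end (a point): Point in the front arm of the other handle, 42 mm from its axis; the handle is shaped as the tagged one.
- reagent: Bystander: white reagent bottle, 30 mm diameter, 85 mm high, loose on the bench in front of the box's left half. Origin: centre of its underside.
- dropper: Bystander: brown dropper bottle, 34 mm diameter, 112 mm high, loose on the bench behind the box. Origin: centre of its underside.
- sample_vial: Bystander: capped glass vial, 27 mm diameter, 68 mm high, loose on the bench in front of the box's right half. Origin: centre of its underside.

How it is judged:
By the outcome, as a careful person would: the job done as asked, in the order asked, and still so for the second after the job is handed in, with the robot touching nothing.
It also fails if it takes over 54 s, if anything falls off the work surface, if the arm or the gripper's body presses on something with over 40 N, if the wrist force passes 120 N, or if a joint passes its speed limit or range.

## Working session

There is one attempt and no reset: what is moved stays moved. The work goes in short steps, Python scripts to look and compute and a tool call to move; the robot and the scene stay as the last step left them, time stands still between calls to the robot, and variables do not carry over. Pictures are saved under pics/ and viewed, on a budget of 10 in all, crops included, one or two more only if the job needs it, and the job is handed in when it is done.

Besides the shell and the picture viewer there is one more tool, called after "Call:" as name(argument=value, ...), one argument or row to a line, values as JSON. servo_tool: Moves the arm, as the interface text tells. Its arguments: {"type":"object","properties":{"increments":{"type":"string"},"hand":{"type":"number"},"grip_force":{"type":"number"}},"required":["increments"]}

```bash
mkdir -p pics; python3 - <<'E'
from workcell import env
import cv2,numpy as np
for n in("top","scene"):
    cv2.imwrite(f"pics/{n}0.png",env.capture(n)[:,:,::-1]); m=env.camera_model(n); print(n,m)
print(env.get_state())
E
```

```text
top {'fx': 552.561222575107, 'fy': 552.561222575107, 'cx': 318.53690132842195, 'cy': 238.1914879063218, 'world_from_camera': array([[-0.02152202, -0.99348263,  0.11193328,  0.42066045],
       [-0.9997513 ,  0.02073192, -0.00821798, -0.07431763],
       [ 0.00584383, -0.11208231, -0.99368174,  1.07755514],
       [ 0.        ,  0.        ,  0.        ,  1.        ]])}
scene {'fx': 509.5781823617574, 'fy': 509.5781823617574, 'cx': 320.71412303195, 'cy': 233.04889730780312, 'world_from_camera': array([[ 0.75427756, -0.47600754,  0.45219706,  0.16266149],
       [-0.65651531, -0.53918594,  0.5275094 , -0.51380726],
       [-0.00728016, -0.6947628 , -0.71920209,  0.71014995],
       [ 0.        ,  0.        ,  0.        ,  1.        ]])}
{'clock': 0.1, 'joints': array([ 6.05149475e+01,  1.48562750e+01,  8.80030512e+01, -2.51528461e-03,
        7.72351820e+01, -1.16196825e+01]), 'qvel': array([-0.04104963, -0.21255384, -0.10998853,  0.01123728,  0.08334633,
        0.04657434]), 'joint_efforts': array([ 2.77923631e-03, -4.38214910e+01, -2.84642404e+01,  7.20437570e-02,
        3.64084798e-02, -5.28827150e-05]), 'tcp_pos': array([0.16848646, 0.5230623 , 0.22590194]), 'orientation': array([-1.79906935e+02, -1.66333837e-02,  1.62135174e+02]), 'contact_force': array([-0.21627652, -0.08642706,  0.35289846]), 'wrist_torque': array([ 0.00658771, -0.01510708,  0.01014078]), 'opening': 0.09298183444137177}
```

View pics/top0.png

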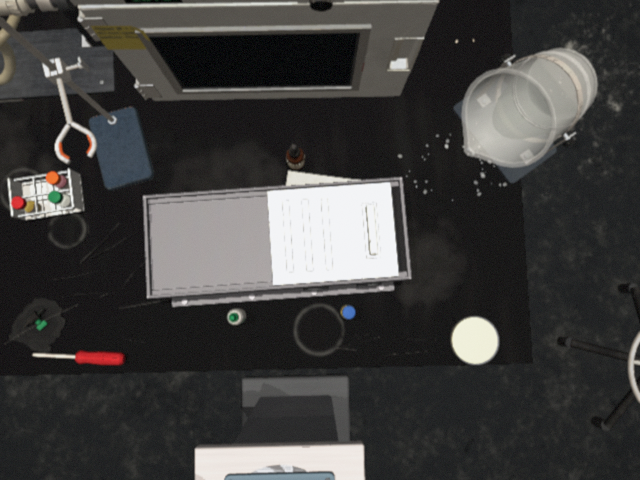

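View pics/scene0.png

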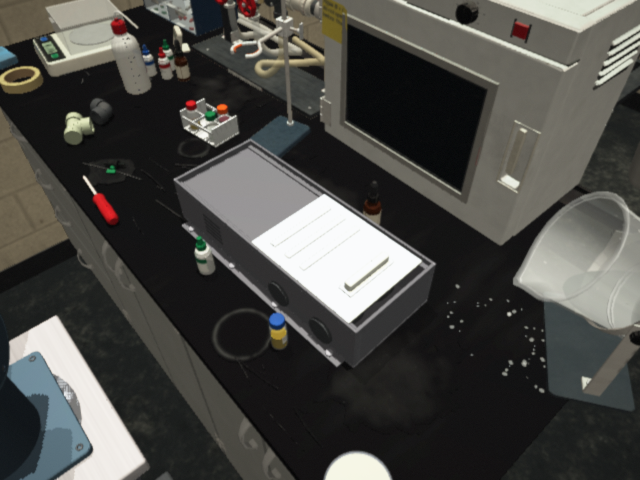

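The top view shows the box with its deck on the left, the white cover on the right (columns 268–398) and the rib at about (371, 231). The reagent bottle is at (236, 317), the vial at (348, 312) and the dropper at (295, 157). Next I'll measure the box pose.

```bash
cat > h.py <<'E'
from workcell import env
import cv2,numpy as np
from scipy.spatial.transform import Rotation as R
def ray(n,px,z):
    m=env.camera_model(n);T=m["world_from_camera"];px=np.atleast_2d(px).astype(float)
    d=np.c_[(px[:,0]-m["cx"])/m["fx"],(px[:,1]-m["cy"])/m["fy"],np.ones(len(px))]@T[:3,:3].T
    return T[:3,3]+d*((z-T[2,3])/d[:,2])[:,None]
def proj(n,P):
    m=env.camera_model(n);T=m["world_from_camera"]
    c=(np.atleast_2d(P)-T[:3,3])@T[:3,:3]
    return np.c_[c[:,0]/c[:,2]*m["fx"]+m["cx"],c[:,1]/c[:,2]*m["fy"]+m["cy"]]
def white(n,z,img=None):
    img=env.capture(n) if img is None else img
    k=(img.min(2)>205).astype(np.uint8)
    cs,_=cv2.findContours(k,cv2.RETR_EXTERNAL,2)
    return cs
def delta(p,yaw):
    """tool-frame increment to world pos p, tool pointing down at yaw"""
    s=env.get_state();A=R.from_euler('xyz',s["orientation"],degrees=True);B=R.from_euler('xyz',[180,0,yaw],degrees=True)
    return np.round(np.r_[A.inv().apply(np.array(p)-s["tcp_pos"]),(A.inv()*B).as_rotvec()],4)
E
python3 - <<'E'
from h import *
for n in("top","scene"):
    img=cv2.imread(f"pics/{n}0.png")[:,:,::-1]
    for c in white(n,.095,img):
        if cv2.contourArea(c)>5000:
            k=np.zeros(img.shape[:2],np.uint8);cv2.drawContours(k,[c],-1,1,-1)
            if n=="top":k[:186,:362]*=(np.arange(362)[None]>0)
            W=ray(n,c[:,0],.095)[:,:2]
            r=cv2.minAreaRect((W*1000).astype(np.float32)); print(n,cv2.boundingRect(c),r)
            a=cv2.approxPolyDP(c,6,True)[:,0];print(a.tolist(),ray(n,a,.095).round(4).tolist())
print("box top corners",ray("top",[(144,196),(401,178),(410,277),(148,298)],.1).round(3).tolist())
print("rib",ray("top",[(364,204),(375,204),(378,258),(366,258)],.112).round(3).tolist())
for q,z in(((236,317),.085),((348,312),.068),((295,150),.112)):print(ray("top",q,z).round(3))
E
```

```text
top (267, 183, 132, 102) ((540.5104370117188, -106.63908386230469), (169.38206481933594, 223.09051513671875), 2.9943974018096924)
[[389, 183], [267, 192], [273, 284], [397, 275]] [[0.6293, -0.2122, 0.095], [0.6172, 0.0088, 0.095], [0.4514, -0.0, 0.095], [0.4626, -0.2205, 0.095]]
scene (23, 317, 121, 163) ((113.97787475585938, -68.9901123046875), (272.8204040527344, 71.31852722167969), 89.9616928100586)
[[53, 317], [28, 332], [23, 356], [38, 350], [76, 392], [94, 451], [73, 479], [118, 479], [143, 459]] [[0.146, 0.0671, 0.095], [0.1095, 0.0652, 0.095], [0.0906, 0.0305, 0.095], [0.1095, 0.0264, 0.095], [0.1241, -0.0688, 0.095], [0.1098, -0.1562, 0.095], [0.0783, -0.1706, 0.095], [0.1173, -0.2047, 0.095], [0.1495, -0.2032, 0.095]]
scene (252, 195, 169, 128) ((540.1043701171875, -107.21662902832031), (169.32679748535156, 224.39663696289062), 2.9143803119659424)
[[322, 195], [252, 242], [348, 322], [420, 260]] [[0.614, 0.008, 0.095], [0.4508, -0.003, 0.095], [0.4622, -0.2225, 0.095], [0.6289, -0.2124, 0.095]]
box top corners [[0.613, 0.229, 0.1], [0.637, -0.233, 0.1], [0.458, -0.243, 0.1], [0.431, 0.219, 0.1]]
rib [[0.589, -0.164, 0.112], [0.588, -0.184, 0.112], [0.492, -0.186, 0.112], [0.493, -0.165, 0.112]]
[[0.395 0.067 0.085]]
[[ 0.399 -0.133  0.068]]
[[ 0.689 -0.044  0.112]]
```

```bash
python3 -c "
from h import *
print(delta([.545,-.198,.20],93))"
```

```text
[-5.7960e-01 -5.7070e-01  2.6700e-02 -1.6000e-03  7.0000e-04  1.2066e+00]
```

Call:
servo_tool(
  increments="-0.035 -0.035 0 0 0 0.08; -0.07 -0.07 0 0 0 0.16; -0.105 -0.105 0 0 0 0.24; -0.14 -0.14 0 0 0 0.32; -0.175 -0.175 0 0 0 0.40",
  hand=0,
  grip_force=20,
)

```text
clock: 0.6
tcp_pos: [0.2817, 0.3015, 0.2264]
orientation: [-180.0, 0.0, 139.1]
contact_force: [2.2, -1.1, -0.8]
opening: 0.0577
```

```bash
python3 -c "
from h import *
print(env.get_state()['tcp_pos'],delta([.545,-.198,.20],93))"
```

```text
[0.28171169 0.30146236 0.22640687] [-5.261e-01 -2.049e-01  2.650e-02 -2.000e-04  2.000e-04  8.042e-01]
```

Call:
servo_tool(
  increments="-0.045 -0.0175 0 0 0 0.08; -0.09 -0.035 0 0 0 0.16; -0.135 -0.0525 0 0 0 0.24; -0.18 -0.07 0 0 0 0.32; -0.225 -0.0875 0 0 0 0.40",
)

```text
clock: 1.1
tcp_pos: [0.3951, 0.0881, 0.2266]
orientation: [180.0, -0.0, 116.1]
contact_force: [0.5, 0.0, 0.7]
opening: 0.0174
```

```bash
python3 -c "
from h import *
print(env.get_state()['tcp_pos'],delta([.545,-.198,.20],93))"
```

```text
[0.39506469 0.08813642 0.22663448] [-3.229e-01  8.800e-03  2.660e-02  2.000e-04 -1.000e-04  4.032e-01]
```

Call:
servo_tool(
  increments="-0.046 0.001 0.005 0 0 0.08; -0.092 0.002 0.01 0 0 0.16; -0.138 0.003 0.015 0 0 0.24; -0.184 0.005 0.02 0 0 0.32; -0.23 0.006 0.026 0 0 0.40",
)

```text
clock: 1.6
tcp_pos: [0.5025, -0.1154, 0.2002]
orientation: [-180.0, -0.0, 93.2]
contact_force: [1.2, 0.6, 1.1]
opening: 0.0006
```

```bash
python3 -c "
from h import *
print(env.get_state()['tcp_pos'],delta([.545,-.198,.15],93))"
```

```text
[ 0.50253165 -0.11537982  0.2002026 ] [-0.0849  0.0379  0.0502 -0.0002 -0.0003  0.0028]
```

Call:
servo_tool(
  increments="-0.043 0.019 0.0 0 0 0; -0.084 0.038 0.01 0 0 0.003; -0.084 0.038 0.035 0 0 0.003; -0.084 0.038 0.05 0 0 0.003; -0.084 0.038 0.05 0 0 0.003",
)

```text
clock: 2.1
tcp_pos: [0.5431, -0.1946, 0.1475]
orientation: [-179.7, -0.2, 93.2]
contact_force: [-0.1, 0.0, -0.2]
opening: 0.0006
```

```bash
python3 -c "
from h import *
print(env.get_state()['tcp_pos'],delta([.545,-.198,.107],93))
cv2.imwrite('pics/s1.png',env.capture('scene')[100:400,200:600,::-1].repeat(2,0).repeat(2,1))"
```

```text
[ 0.54310802 -0.19457758  0.14749794] [-0.0037  0.0019  0.0405 -0.0054 -0.0036  0.0028]
```

View pics/s1.png

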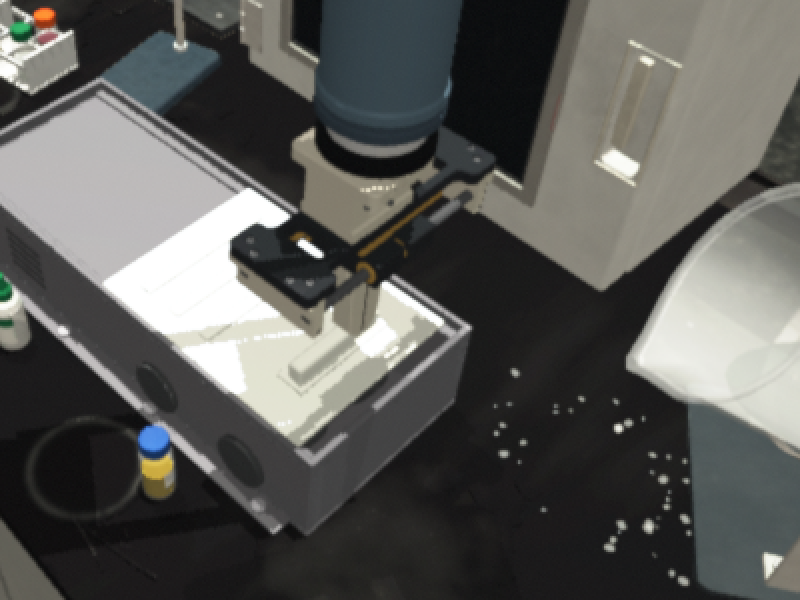

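The fingers are over the strip to the right of the rib, which appears around (330, 355). I'll lower them there.

Call:
servo_tool(
  increments="-0.003 0.001 0.01 0 0 0; -0.003 0.001 0.02 0 0 0; -0.003 0.001 0.03 0 0 0; -0.003 0.001 0.04 0 0 0; -0.003 0.001 0.04 0 0 0",
)

```text
clock: 2.65
tcp_pos: [0.5451, -0.1973, 0.1088]
orientation: [-179.8, -0.1, 93.2]
contact_force: [-0.6, 0.6, -0.3]
opening: 0.0005
```

```bash
python3 -c "
from h import *
print(env.get_state()['tcp_pos'],env.get_state()['contact_force'],delta([.545,-.198,.107],93))
C=np.array([.5403,-.1069]);ey=np.array([-.0523,.9986])
print('rib right face',C-.077*ey)"
```

```text
[ 0.54505571 -0.19732413  0.10884296] [-0.59406297  0.56865019 -0.31675977] [-0.0007 -0.0001  0.0018 -0.0026 -0.0018  0.0038]
rib right face [ 0.5443271 -0.1837922]
```

Call:
servo_tool(
  increments="0.004 0 0 0 0 0; 0.01 0 0 0 0 0.003; 0.02 0 0 0 0 0.003; 0.032 0 0 0 0 0.003; 0.045 0 0 0 0 0.003",
)

```text
clock: 3.15
tcp_pos: [0.5438, -0.1523, 0.1111]
orientation: [180.0, 0.0, 93.0]
contact_force: [0.6, -1.8, 1.3]
opening: 0.0002
```

Call:
servo_tool(
  increments="0.014 0 0 0 0 0; 0.028 0 0 0 0 0; 0.042 0 0 0 0 0; 0.056 0 0 0 0 0; 0.07 0 0 0 0 0",
)

```text
clock: 3.65
tcp_pos: [0.5401, -0.0823, 0.111]
orientation: [180.0, 0.0, 93.0]
contact_force: [-0.2, -3.5, 3.1]
opening: 0.0001
```

Call:
servo_tool(
  increments="0.014 0 0 0 0 0; 0.028 0 0 0 0 0; 0.042 0 0 0 0 0; 0.056 0 0 0 0 0; 0.065 0 0 0 0 0",
)

```text
clock: 4.15
tcp_pos: [0.5361, -0.0168, 0.1105]
orientation: [-180.0, -0.0, 93.1]
contact_force: [0.7, -3.3, 3.2]
opening: 0.0004
```

```bash
python3 - <<'E'
from h import *
s=env.get_state();print(s['tcp_pos'],s['orientation'],s['contact_force'])
cv2.imwrite('pics/t2.png',env.capture('top')[:,:,::-1])
E
```

```text
[ 0.53610484 -0.01681264  0.11054443] [-1.79971131e+02 -2.06398000e-02  9.30745658e+01] [ 0.73445625 -3.28816433  3.21415076]
```

View pics/t2.png

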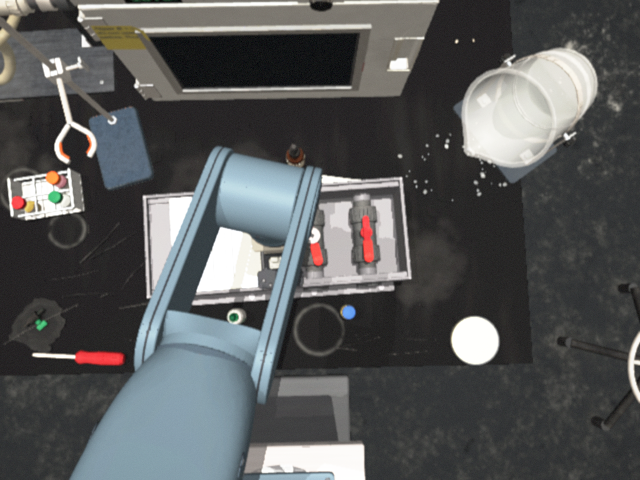

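The left valve carries the tag at (314, 236), and both handles lie along their pipes. The cover has about 40 mm still to go.

Call:
servo_tool(
  increments="0.009 0 0 0 0 0; 0.018 0 0 0 0 0; 0.025 0 0 0 0 0; 0.03 0 0 0 0 0; 0.034 0 0 0 0 0",
)

```text
clock: 4.7
tcp_pos: [0.5342, 0.0163, 0.1103]
orientation: [-179.9, -0.0, 93.0]
contact_force: [-0.7, -2.0, -0.4]
opening: 0.0008
```

Call:
servo_tool(
  increments="0.002 0 0 0 0 0; 0.004 0 0 0 0 0; 0.006 0 0 0 0 0; 0.008 0 0 0 0 0; 0.008 0 0 0 0 0",
)

```text
clock: 5.2
tcp_pos: [0.5338, 0.0229, 0.1106]
orientation: [-179.9, 0.1, 93.1]
contact_force: [-0.9, -3.8, -0.2]
opening: 0.0007
```

```bash
python3 - <<'E'
from h import *
s=env.get_state();print(s['tcp_pos'],s['orientation'],s['contact_force'])
E
```

```text
[0.53381497 0.02292528 0.11056343] [-1.79941056e+02  7.64660180e-02  9.30510209e+01] [-0.92677803 -3.77806972 -0.20594882]
```

Call:
servo_tool(
  increments="0.002 0 0 0 0 0; 0.003 0 0 0 0 0; 0.004 0 0 0 0 0; 0.004 0 0 0 0 0",
)

```text
clock: 5.6
tcp_pos: [0.5333, 0.0233, 0.1106]
orientation: [-179.9, 0.4, 93.1]
contact_force: [-3.2, -16.7, -0.6]
opening: 0.0004
```

Call:
servo_tool(
  increments="0.001 0 0 0 0 0; 0.002 0 0 0 0 0; 0.003 0 0 0 0 0; 0.003 0 0 0 0 0",
)

```text
clock: 6.0
tcp_pos: [0.5333, 0.0235, 0.1109]
orientation: [-179.9, 0.7, 93.1]
contact_force: [-5.9, -27.1, 0.6]
opening: 0.0004
```

Call:
servo_tool(
  increments="-0.01 0 0 0 0 0; -0.018 0 0 0 0 0; -0.02 0 -0.015 0 0 0; -0.02 0 -0.04 0 0 0; -0.02 0 -0.06 0 0 0",
)

```text
clock: 6.5
tcp_pos: [0.5351, 0.0111, 0.1716]
orientation: [180.0, -0.1, 93.0]
contact_force: [0.1, -0.1, 0.4]
opening: 0.0004
```

```bash
python3 - <<'E'
from h import *
s=env.get_state();print(s['tcp_pos'],s['orientation'],s['contact_force'])
B=np.array([.5352,-.0080]);ex=np.array([.9986,.0523]);ey=np.array([-.0523,.9986])
img=env.capture('top'); sc=env.capture('scene')
for n,i in(('t2',cv2.imread('pics/t2.png')[:,:,::-1]),('now',img)):
    h=cv2.cvtColor(i.copy(),cv2.COLOR_RGB2HSV)
    k=(((h[...,0]<8)|(h[...,0]>172))&(h[...,1]>150)&(h[...,2]>90)).astype(np.uint8);k[:180]=0;k[290:]=0;k[:,:200]=0
    for c in cv2.findContours(k,0,2)[0]:
        if cv2.contourArea(c)>40:
            W=ray('top',c[:,0],.079)[:,:2]*1000; r=cv2.minAreaRect(W.astype(np.float32))
            w=np.array(r[0])/1000-B; print(n,cv2.boundingRect(c),r,'box',w@ex,w@ey)
w=ray('top',(314,236),.083)[0,:2]-B;print('tag box',w@ex,w@ey)
cv2.imwrite('pics/t3.png',np.hstack([img[160:310,130:420],sc[130:380,160:450][:150]])[:,:,::-1]);
cv2.imwrite('pics/s3.png',sc[120:370,160:450,::-1].repeat(2,0).repeat(2,1))
E
```

```text
[0.53512572 0.01107939 0.17160851] [ 1.79975279e+02 -6.98816391e-02  9.30245268e+01] [ 0.07915384 -0.13012717  0.36965791]
t2 (310, 243, 13, 23) ((504.01220703125, -77.43853759765625), (40.54883575439453, 16.73008155822754), 12.739234924316406) box -0.034775765574951135 -0.06771020207275391
t2 (360, 216, 13, 46) ((530.8048095703125, -168.95350646972656), (82.7352294921875, 20.275192260742188), 2.2150027751922607) box -0.012806905551452637 -0.16049830310119628
now (310, 243, 13, 23) ((504.0688781738281, -77.67211151123047), (40.55728530883789, 16.289337158203125), 12.839141845703125) box -0.03473138968765255 -0.06794641288360595
now (361, 216, 12, 46) ((530.8326416015625, -169.67347717285156), (82.7352294921875, 18.834171295166016), 2.2150027751922607) box -0.012816766952819816 -0.16121872146057128
tag box -0.0018165038626064215 -0.06640311098530671
```

View pics/s3.png

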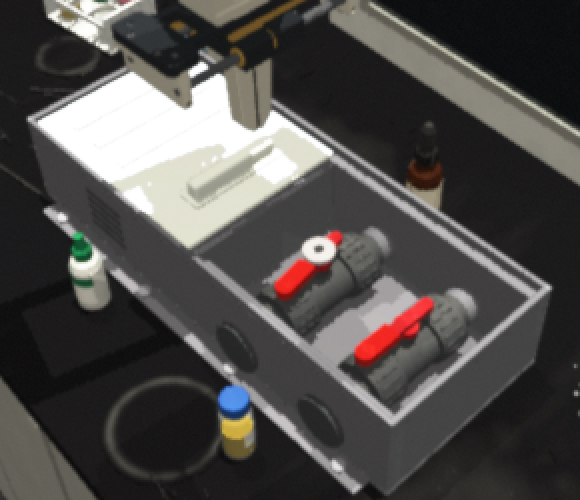

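The cover sits against the left stop. The tagged handle stands about 10° from its pipe, with the tag at (318, 250), and the plain one is at 0. I'll position beside the tagged front arm.

```bash
cat >> h.py <<'E'
Bx=np.array([.5352,-.0080]);ex=np.array([.9986,.0523]);ey=np.array([-.0523,.9986])
def pose(th,off,z,r=.040):
    t=np.radians(th);u=np.array([-np.cos(t),-np.sin(t)]);v=np.array([np.sin(t),-np.cos(t)])
    b=np.array([0,-.064])+r*u-off*v
    return np.r_[Bx+b[0]*ex+b[1]*ey,z],93+th
E
python3 -c "
from h import *
p,y=pose(8,.025,.15);print(p,y,delta(p,y))"
```

```text
[ 0.49451385 -0.0550011   0.15      ] 101 [-0.0635 -0.046   0.0232  0.0059  0.0007 -0.1389]
```

Call:
servo_tool(
  increments="-0.02 -0.015 0.005 0 0 -0.04; -0.042 -0.03 0.01 0 0 -0.09; -0.0635 -0.046 0.015 0 0 -0.139; -0.0635 -0.046 0.023 0 0 -0.139; -0.0635 -0.046 0.023 0 0 -0.139",
)

```text
clock: 7.1
tcp_pos: [0.4914, -0.0548, 0.146]
orientation: [-179.9, -0.1, 100.9]
contact_force: [0.0, 0.5, 0.4]
opening: 0.0003
```

```bash
python3 -c "
from h import *
print(env.get_state()['tcp_pos'])
p,y=pose(8,.025,.0735);print(p,y,delta(p,y))
cv2.imwrite('pics/s4.png',env.capture('scene')[120:370,160:450,::-1].repeat(2,0).repeat(2,1))"
```

```text
[ 0.49139721 -0.05476359  0.14601436]
[ 0.49451385 -0.0550011   0.0735    ] 101 [-0.001   0.0032  0.0725 -0.002  -0.0021 -0.0022]
```

View pics/s4.png

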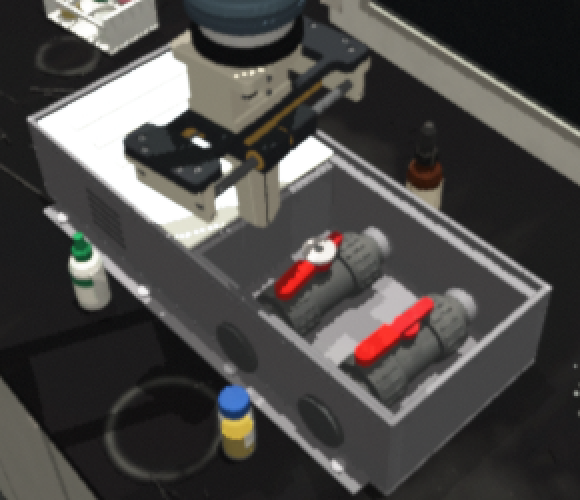

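The closed fingers hang over the bay to the left of the front arm, tip at about (260, 220). I'll lower them.

Call:
servo_tool(
  increments="-0.001 0.003 0.02 0 0 0; -0.001 0.003 0.04 0 0 0; -0.001 0.003 0.055 0 0 0; -0.001 0.003 0.067 0 0 0; -0.001 0.003 0.072 0 0 0",
)

```text
clock: 7.65
tcp_pos: [0.4953, -0.0547, 0.0745]
orientation: [-179.9, -0.1, 101.0]
contact_force: [-0.3, -0.4, 0.3]
opening: 0.0002
```

```bash
python3 -c "
from h import *
s=env.get_state();print(s['tcp_pos'],s['contact_force'])
for th,o in((8,.0155),(15,.0155),(22,.0155),(29,.0155),(36,.0155)):
  p,y=pose(th,o,.074);print(th,delta(p,y))"
```

```text
[ 0.49532494 -0.05473958  0.07451178] [-0.3009091  -0.40103586  0.25423665]
8 [-0.0096 -0.0009  0.0005 -0.0012 -0.0011  0.0006]
15 [-0.0146 -0.0024  0.0005 -0.0012 -0.0011 -0.1216]
22 [-0.0197 -0.0034  0.0005 -0.0011 -0.0012 -0.2437]
29 [-0.025  -0.0038  0.0005 -0.001  -0.0013 -0.3659]
36 [-0.0302 -0.0035  0.0005 -0.001  -0.0013 -0.4881]
```

Call:
servo_tool(
  increments="-0.005 -0.001 0 0 0 0; -0.0096 -0.001 0 0 0 0; -0.0146 -0.0024 0 0 0 -0.122; -0.0197 -0.0034 0 0 0 -0.244; -0.025 -0.0038 0 0 0 -0.366",
)

```text
clock: 8.15
tcp_pos: [0.4967, -0.0812, 0.0763]
orientation: [180.0, 0.0, 122.2]
contact_force: [0.2, 1.7, -1.2]
opening: 0.0007
```

```bash
python3 -c "
from h import *
s=env.get_state();print(s['tcp_pos'],s['contact_force'])
for th in(36,43,50,57,64):
  p,y=pose(th,.0155,.074);print(th,delta(p,y))"
```

```text
[ 0.49673783 -0.08118297  0.07627777] [ 0.15726016  1.65226519 -1.1897591 ]
36 [-0.0038 -0.0012  0.0023  0.0007  0.0002 -0.118 ]
43 [-8.900e-03 -2.200e-03  2.300e-03  7.000e-04  2.000e-04 -2.402e-01]
50 [-1.410e-02 -2.600e-03  2.300e-03  7.000e-04  2.000e-04 -3.624e-01]
57 [-1.940e-02 -2.300e-03  2.300e-03  7.000e-04  3.000e-04 -4.846e-01]
64 [-2.450e-02 -1.400e-03  2.300e-03  7.000e-04  3.000e-04 -6.067e-01]
```

Call:
servo_tool(
  increments="-0.004 -0.001 0.001 0 0 -0.12; -0.009 -0.002 0.0015 0 0 -0.24; -0.014 -0.0025 0.0015 0 0 -0.362; -0.0195 -0.0023 0.0015 0 0 -0.485; -0.0245 -0.0015 0.0015 0 0 -0.607",
)

```text
clock: 8.65
tcp_pos: [0.5086, -0.103, 0.075]
orientation: [180.0, 0.0, 157.0]
contact_force: [-0.6, 2.2, -0.6]
opening: 0.0004
```

```bash
python3 -c "
from h import *
s=env.get_state();print(s['tcp_pos'],s['orientation'],s['contact_force'])
for th in(71,78,83,87,90):
  p,y=pose(th,.0155,.074);print(th,delta(p,y))
cv2.imwrite('pics/s5.png',env.capture('scene')[120:370,160:450,::-1].repeat(2,0).repeat(2,1))"
```

```text
[ 0.50860507 -0.10296466  0.07500172] [1.79981463e+02 4.94413115e-02 1.57011106e+02] [-0.64943972  2.20270088 -0.62443227]
71 [-0.0049 -0.0013  0.001   0.0003  0.0009 -0.122 ]
78 [-1.010e-02 -2.300e-03  1.000e-03  2.000e-04  9.000e-04 -2.442e-01]
83 [-1.380e-02 -2.600e-03  1.000e-03  2.000e-04  9.000e-04 -3.314e-01]
87 [-1.680e-02 -2.600e-03  1.000e-03  1.000e-04  9.000e-04 -4.012e-01]
90 [-1.900e-02 -2.500e-03  1.000e-03  1.000e-04  9.000e-04 -4.536e-01]
```

View pics/s5.png

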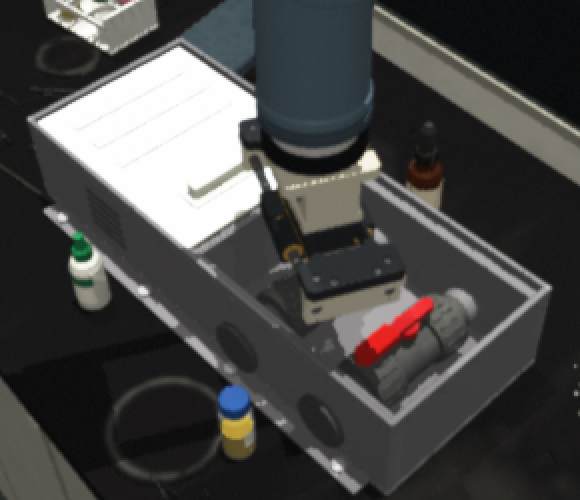

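The gripper hides the tagged handle, but the 2 N push shows contact. The plain handle hasn't moved, so I'll finish the arc.

Call:
servo_tool(
  increments="-0.005 -0.0013 0.0005 0 0 -0.122; -0.010 -0.0023 0.0005 0 0 -0.244; -0.014 -0.0026 0.0005 0 0 -0.331; -0.017 -0.0026 0.0005 0 0 -0.401; -0.019 -0.0025 0.0005 0 0 -0.454",
)

```text
clock: 9.2
tcp_pos: [0.5238, -0.1125, 0.0743]
orientation: [180.0, -0.1, -177.2]
contact_force: [-6.2, -0.2, 5.8]
opening: 0.0002
```

```bash
python3 -c "
from h import *
s=env.get_state();print(s['tcp_pos'],s['orientation'],s['contact_force'])
for th,o in((90,.0155),(90,.0135),(90,.0115)):
  p,y=pose(th,o,.074);print(th,delta(p,y))"
```

```text
[ 0.52381457 -0.11248203  0.07427784] [ 1.79988977e+02 -1.05673896e-01 -1.77227068e+02] [-6.21509309 -0.16188965  5.83838686]
90 [-0.0013 -0.0002  0.0003  0.0002 -0.0018 -0.004 ]
90 [-0.0033 -0.0002  0.0003  0.0002 -0.0018 -0.004 ]
90 [-0.0053 -0.0002  0.0003  0.0002 -0.0018 -0.004 ]
```

Call:
servo_tool(
  increments="-0.001 0 0 0 0 0; -0.002 0 0 0 0 0; -0.003 0 0 0 0 0; -0.003 0 0 0 0 0",
)

```text
clock: 9.6
tcp_pos: [0.5241, -0.1125, 0.0742]
orientation: [180.0, -0.4, -177.3]
contact_force: [-12.6, -1.8, 9.0]
opening: 0.0004
```

The force rises with no further motion, so the handle is on its stop. I'll back off, lift and clear the view.

Call:
servo_tool(
  increments="0.006 0 0 0 0 0; 0.015 0 0 0 0 0; 0.018 0 -0.02 0 0 0; 0.018 0 -0.06 0 0 0; 0.018 0 -0.1 0 0 0",
)

```text
clock: 10.1
tcp_pos: [0.509, -0.113, 0.1746]
orientation: [180.0, -0.0, -177.3]
contact_force: [1.0, 0.2, 0.7]
opening: 0.0009
```

Call:
servo_tool(
  increments="0 -0.045 -0.01 0 0 0; 0 -0.09 -0.02 0 0 0; 0 -0.135 -0.03 0 0 0; 0 -0.18 -0.03 0 0 0; 0 -0.225 -0.03 0 0 0",
)

```text
clock: 10.6
tcp_pos: [0.5206, -0.3399, 0.2048]
orientation: [-179.9, 0.1, -177.3]
contact_force: [0.4, -0.5, 0.7]
opening: 0.0005
```

```bash
python3 -c "
from h import *
s=env.get_state();print(s['tcp_pos'],s['orientation'],s['contact_force'])
a=env.capture('scene')[120:370,160:450];b=env.capture('top')[150:400,125:415]
cv2.imwrite('pics/f6.png',cv2.resize(np.vstack([a,b])[:,:,::-1],None,fx=1.2,fy=1.2))"
```

```text
[ 0.52059292 -0.33994033  0.20477117] [-1.79901470e+02  1.19588549e-01 -1.77315862e+02] [ 0.40152485 -0.51828767  0.72844417]
```

View pics/f6.png

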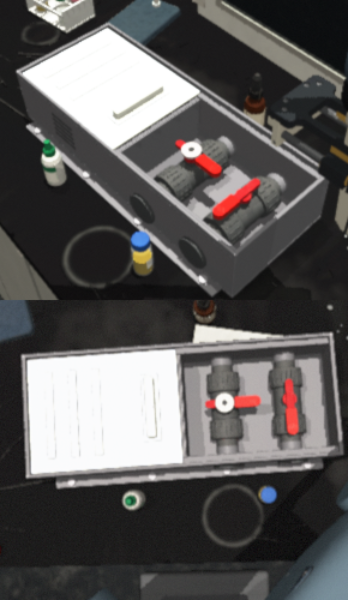

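The cover is at the left end and the tagged handle looks square across its pipe. I'll check both in numbers.

```bash
python3 - <<'E'
from h import *
i=env.capture('top');i0=cv2.imread('pics/top0.png')[:,:,::-1]
h=cv2.cvtColor(i.copy(),cv2.COLOR_RGB2HSV)
k=(((h[...,0]<8)|(h[...,0]>172))&(h[...,1]>150)&(h[...,2]>90)).astype(np.uint8);k[:180]=0;k[290:]=0;k[:,:200]=0
for l,(lo,hi) in dict(tag=(290,350),plain=(350,390)).items():
    m=k.copy();m[:,:lo]=0;m[:,hi:]=0
    P=ray('top',np.argwhere(m)[:,::-1],.079)[:,:2]
    v=cv2.fitLine(P.astype(np.float32),2,0,.001,.001).ravel()[:2]
    print(l,len(P),'angle in box from x deg',np.degrees(np.arctan2(v@ey,v@ex)))
c=max((c for c in white('top',0,i) if cv2.boundingRect(c)[1]<260),key=cv2.contourArea)
r=cv2.minAreaRect((ray('top',c[:,0],.095)[:,:2]*1000).astype(np.float32));w=np.array(r[0])/1000-Bx;print('cover',r,w@ex,w@ey)
for n,(x,y,z) in dict(reag=(236,317,0),vial=(348,312,0),drop=(295,157,0)).items():
    a=i[y-10:y+10,x-10:x+10].astype(int);b=i0[y-10:y+10,x-10:x+10].astype(int);print(n,abs(a-b).mean())
E
```

```text
tag 218 angle in box from x deg -90.21757979285064
plain 392 angle in box from x deg 0.47334244514799656
cover ((528.5818481445312, 108.87608337402344), (170.71920776367188, 223.0509490966797), 3.0914995670318604) -0.0004962672824096858 0.11705858619934083
reag 10.005
vial 8.248333333333333
drop 5.9025
```

```bash
python3 -c "
from h import *
print(env.finish_job())"
```

```text
the job is handed in; nothing more can be done
None
```

The cover is at its left end stop, the tagged valve is shut, and I handed the job in at about 11 s on the robot's clock. All of it was done by pushing with closed fingertips; nothing was gripped or lifted.

- **Cover:** I slid it by its rib until it stopped moving and the force rose to about 27 N. The camera puts its middle at box y +117 mm, where the stop is at about +116 mm.
- **Tagged valve (left one):** I pushed its front arm round anticlockwise until it reached its stop at about 13 N. The last image shows the handle at 90.2° to its pipe.
- **Other valve:** its handle reads 0.5° from its pipe, so it is unmoved within measuring error.
- **Bystanders:** the reagent bottle, dropper bottle and vial appear at the same pixels as at the start. A brightness comparison showed small differences around all three. I put these down to shadow but did not test it further.

No check failed. The gripper hid the tagged handle during the turn itself, so I relied on the force readings until I had backed away and could see it.

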